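# Crank the coin case tight

## Task

Fit the loose crank gently and fully home on the square shaft of the clamp, then wind it clockwise by its handle until the coin case is held firmly between the pad and the fence. Stop soon after the crank turns clearly stiffer: snug, without overtightening or crushing the case. Let go and leave the crank fully home on the shaft; do not push the case by hand, and leave the other things alone.

Things in the scene. Friction and masses are not known exactly. Their poses are not given: they have to be found in the camera images.
- clamp: fixed screw clamp bolted to the machine top: dark bed plate 160 x 360 x 8 mm whose long side is local y, a grey gear housing (90 x 90 mm, top at z = 70 mm) at its -y end and an upright fence (120 mm wide, 90 mm high) at its +y end. Origin: in the underside, on the plate's mid-line, 130 mm towards +y from the shaft axis and 130 mm towards -y from the fence face.
- shaft_axis (a point): point on the vertical shaft's axis, in the top face of the round collar (34 mm across, 12 mm high) on the gear housing, 82 mm above the machine top. With the crank fully home its underside rests on this collar, crank at this point. The shaft is stiff (0.5 N m) and stays where it is left. Clockwise from above drives the pad 24 mm per turn to the fence; 1.8 to 2.5 turns are needed.
- shaft_end (a point): top of the bare square shaft end, 33 mm above shaft_axis: 16 mm square for 28 mm, then a round cone 5 mm high, 15.6 to 9 mm across. How the square is turned is NOT reported (this point turns with the clamp, not the shaft) and differs each time: look or feel for it; any quarter turn fits, within about 0.15 rad. A crank rubbing lightly on the end does not turn the shaft.
- pad: black rubber pressure pad, 90 mm wide, 8 mm thick, 55 mm high, spring-backed (12 N per mm, 11 mm of give), driven along clamp +y. Origin: in its pressing (+y) face, z = 0. It slides the case to the fence, then squeezes it. Free running takes about 8 N at the crank handle while turning (less when paused), a 60 N squeeze 3.5 N more. A firm hold is 35 to 90 N; the thin case dents above 110 N.
- fence_face (a point): middle of the fence's face that the case is pressed against, 50 mm above the machine top; the face looks to clamp -y
- case: white coin case, 180 (x) x 110 (y) x 115 (z) mm, 1.6 kg, standing loose on the bed between pad and fence, up to 10 mm off the fence; origin: centre of its underside
- crank: removable steel crank, 0.3 kg, at first lying on the machine top, handle up. Hub: block 32 x 32 mm, 36 mm high, with a square through-hole of 18.4 mm; arm along +x at z = 14 to 24 mm, 16 mm wide; at x = 65 mm a foot (20 mm across) below and the upright handle above. Origin: centre of the hub's underside, on the hole's axis; the hole's sides lie along x and y; z up.
- hub_grip (a point): on the hub's axis, 24 mm above the crank's underside: pinch the hub here across its flat sides facing +y and -y
- handle_mid (a point): middle of the crank's upright black handle, a freely spinning sleeve 24 mm across and 54 mm tall (26 to 80 mm above the crank's underside), 65 mm from the hub's axis
- spray: white bottle, 66 mm across, 190 mm tall; bystander; origin at its base
- jar: clear jar with white lid, 72 mm across, 100 mm tall; bystander; origin at its base
- driver: screwdriver with black handle, 160 mm long, lying; bystander
Things that resemble listed ones, but are neither listed nor needed, are in the scene too. Several things look just like the crank: the one meant starts nearest to the robot's base.

How it is judged (in metres and radians):
On the way, in this order (a step that is already met when the one before it is completed fails the run):
1. the crank is fully home on the square shaft (horizontal distance between crank and shaft_axis below 0.004 m and z of crank in the frame of shaft_axis between -0.004 and 0.004 m and angle between crank's own z axis and vertical below 0.12 rad), for 0.2 s.
2. with the crank on, the case stands against the fence and is pressed by the pad with at least 25 N (horizontal distance between crank and shaft_axis below 0.006 m and z of crank in the frame of shaft_axis below 0.01 m and contact force between pad and case above 25 N and y of case in the frame of fence_face above -0.059 m), for 0.2 s.
At the end, for the whole second after the job is handed in: The case stands against the fence (within 4 mm) and is pressed against it by the pad with more than 25 N; the crank sits fully home on the shaft (within 4 mm sideways, 5 mm in height, 0.12 rad of upright), released; everything at rest (contact force between pad and case above 25 N and horizontal distance between crank and shaft_axis below 0.004 m and z of crank in the frame of shaft_axis between -0.004 and 0.005 m and angle between crank's own z axis and vertical below 0.12 rad and linear speed of each of crank, case below 0.02 m/s and y of case in the frame of fence_face above -0.059 m); the robot touches nothing.
It fails at once if the case is squeezed with more than 110 N (contact force between pad and case above 110 N).
It fails at once if the crank is rammed on the shaft end: more than 40 N between crank and clamp while the crank is not yet on (24 mm or more above its home) (contact force between crank and clamp above 40 N and z of crank in the frame of shaft_axis above 0.024 m).
It fails at once if the robot pushes the case with more than 3 N (contact force between any of the arm, the fingers and case above 3 N).
It fails at once if a bystander is moved more than 20 mm (distance of any of spray, jar, driver from where it was at the start of the episode above 0.02 m).
It also fails if it takes over 72 s, if anything falls off the work surface, if the arm or the gripper's body presses on something with over 40 N, if the wrist force passes 120 N, or if a joint passes its speed limit or range.

## Robot

A 6-joint arm with a two-finger parallel gripper is mounted at the origin on the work surface. World frame = base frame: x ahead of the robot, y to its left, z up, the work surface at z = 0. Lengths are in mm, angles in rad, forces in N, time in s.
With the tool pointing down it reaches from about 300 to 775 mm from the base axis. Payload 14.6 kg.
Tool frame: the origin (TCP) lies between the finger pads; the fingertips stand manip.tip_reach ahead of it and the grasp point (between the pads) lies 5 mm behind it (manip.tip_reach is the distance from the TCP to the fingertips, in mm); z points along the fingers, y is the line along which they close (so a half turn about z gives the same grasp; the last joint's range is limited). The gripper opens to 94 mm and grips with 3 to 60 N. Pads are 16 mm wide; open, the fingers measure 119 mm over their backs; the gripper's body (75 mm by 177 mm) begins 78 mm behind the grasp point.
Start: joints at [-1.399, 0.3, 1.521, -0, 1.321, -0.067], TCP at [130.089, -534.384, 219.446] pointing down, gripper open.
Joint ranges: [-3.03, 3.03], [-0.79, 2.21], [0.23, 2.52], [-1.04, 4.18], [0, 3.07], [-2.55, 2.55]. Speed limits (rad/s): [2.22, 2.22, 2.57, 3.14, 3.14, 3.14].

## Interface

Orientations are given as [roll, pitch, yaw] about the fixed x, y, z axes, in that order (R = Rz(yaw) Ry(pitch) Rx(roll)).
In Python, from cell import manip gives the robot as it stands. The module is installed in compiled form; this text tells all that it offers.
- The arm moves only by the shell command python3 -m creep 'ROWS' [FORCE]. ROWS is JSON, a list of rows, each a list of 3 entries, a list of its own where there are three numbers: the opening, from -1 (shut) to 1 (fully open), then the shift along the tool's x, y, z in cm, then the turn about the tool's z in units of 5 degrees (1.0 is 5 degrees). In form: [[grip, [tx, ty, tz], roll], ...]. A call has 1 to 12 rows; each row is the pose to reach, as a shift and turn from the pose commanded when the call began, along the tool's axes at that moment; what a row does not reach only later rows make up. A row lasts 1/10 s, in which the tool goes at most 50 mm and 8.59 degrees, less where a joint would pass 70% of its speed; a pose out of reach is approached as far as the arm can. A call with a gripper value outside its range is refused whole. The fingers move at their own pace and stop on an object; FORCE is the grip in N (left out, the last holds). Time passes only in rows, so rows that repeat a pose let the fingers close. It gives the time, the measured TCP pose, the force, the opening and the grip force at its end, in the units of the state.
- manip.read_state(): the state, without advancing time (a new reading comes with each control period).
- manip.camera(name): name is "side" or "top"; returns the picture (384x512x3 uint8, red, green, blue); there is no depth.
- manip.camera_params(name): a dict with "fovy" (degrees; the focal length in pixels is half the picture's height over the tangent of half this angle, whatever the lens; pixels are square), "cx", "cy" (the principal point, pixels), "origin" and "attitude" of the camera in the world. Camera axes: x right, y down, z forward; pixel columns grow to the right and rows downward; lengths in mm; the calibration is good to about 2 mm. A picture is of the moment at which its call begins. camera_params takes no time and is no camera call.
- manip.sign_off(): hands the job in; it is judged then, once.
The state is a dict: "clock": time; "joints": joint angles; "qd": joint speeds; "effort": joint torques, N m; "eef_pos": TCP position; "eef_rot": TCP orientation; "wrist_force": force on the tool from outside, world axes, zero at the start; "moment": the same for the moment, N m; "finger_gap": finger opening in mm; "finger_force": force on a finger pad.
Only numpy, scipy, OpenCV 4.12 (cv2) and the standard library are available. Lean on these libraries where they do the work, as an engineer would, in place of code of your own. Each camera call takes 0.05 s, during which the arm holds its last target. There are 200 camera calls.

## Working session

There is one attempt and no reset: what is moved stays moved. The work goes in short steps, Python scripts to look and compute and a shell command to move; the robot and the scene stay as the last step left them, time stands still between calls to the robot, and variables do not carry over. Pictures are saved under pics/ and viewed, at most 10 in all, crops included, and the job is handed in when it is done.

```bash
mkdir -p pics; cat > h.py <<'E'
import numpy as np, cv2
from cell import manip
from scipy.spatial.transform import Rotation as R
def shot(n,f):
    im=manip.camera(n); cv2.imwrite('pics/'+f,im[:,:,::-1]); return im
E
python3 - <<'E'
from h import *
for n in('side','top'):
    shot(n,n+'0.png'); print(n,manip.camera_params(n))
print(manip.tip_reach); print(manip.read_state())
E
```

```text
side {'fovy': 45.492519678334986, 'cx': 253.45263160702268, 'cy': 191.7148988240271, 'origin': array([  254.38332915, -1227.79067572,   936.9618636 ]), 'attitude': array([-2.20233732, -0.02096425, -0.27209019])}
top {'fovy': 49.507600356129345, 'cx': 251.0766516551836, 'cy': 188.1884558195881, 'origin': array([ 364.68412497, -139.06139868, 1311.9927633 ]), 'attitude': array([-2.96260722,  0.01631227, -1.57643143])}
14.0
{'clock': 0.1, 'joints': array([-1.39860001e+00,  3.00400149e-01,  1.52150664e+00, -2.67199895e-05,
        1.32066135e+00, -6.66198975e-02]), 'qd': array([ 0.00162002, -0.0011052 , -0.00304435, -0.00133059, -0.00086342,
       -0.0001618 ]), 'effort': array([ 1.46904367e-03, -5.32643545e+01, -3.53284907e+01,  7.09875533e-02,
        2.35305307e-02, -6.17485557e-05]), 'eef_pos': array([ 130.04841739, -534.19064881,  218.9567209 ]), 'eef_rot': array([-3.14061761e+00, -3.91140413e-05,  2.38822825e-01]), 'wrist_force': array([ 0.03267879, -0.18455031,  0.37598223]), 'moment': array([-0.05355272, -0.01206541, -0.02264504]), 'finger_force': 0.0, 'finger_gap': 94.11407867046036}
```

View pics/side0.png

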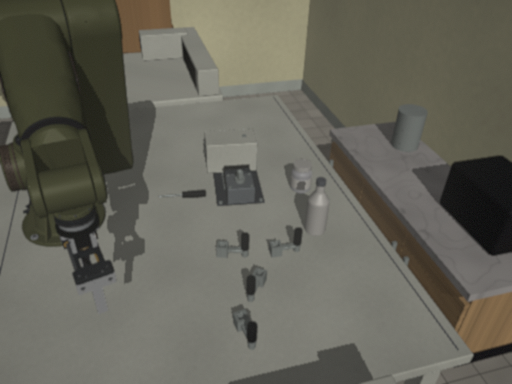

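View pics/top0.png

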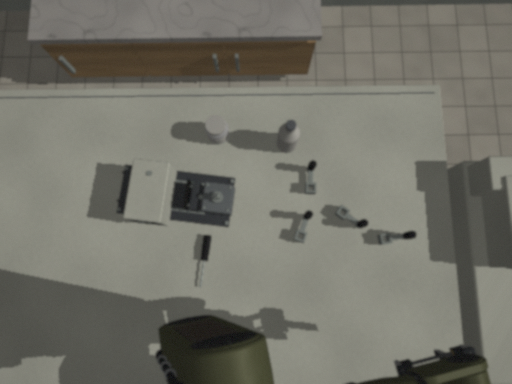

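The side view shows the clamp at about (238,185) and four cranks at about (232,245), (285,245), (255,280) and (247,325). In the top view, the clamp shaft is near (217,196). The crank hubs are near (301,235), (310,187), (342,212) and (383,238). Next I'll work out which one is nearest the base and zoom in.

```bash
cat >> h.py <<'E'
def cam(n):
    p=manip.camera_params(n); f=192/np.tan(np.radians(p['fovy']/2))
    return p,f,R.from_euler('xyz',p['attitude']).as_matrix()
def ray(n,u,v):
    p,f,A=cam(n); return p['origin'],A@np.array([(u-p['cx'])/f,(v-p['cy'])/f,1])
def onz(n,u,v,z):
    o,d=ray(n,u,v); return o+d*(z-o[2])/d[2]
def proj(n,P):
    p,f,A=cam(n); c=A.T@(np.array(P,float)-p['origin']); return p['cx']+f*c[0]/c[2],p['cy']+f*c[1]/c[2]
E
python3 - <<'E'
from h import *
for u,v in[(301,235),(310,187),(342,212),(383,238)]:
    P=onz('top',u,v,36); print(P.round(),np.hypot(*P[:2]).round(), np.round(proj('side',P)))
print(onz('top',217,196,115).round(), onz('side',240,174,115).round(), proj('top',[0,0,0]))
t=cv2.imread('pics/top0.png'); s=cv2.imread('pics/side0.png')
a=cv2.resize(t[160:250,165:325],None,fx=5,fy=5,interpolation=cv2.INTER_CUBIC)
cv2.imwrite('pics/ct.png',cv2.convertScaleAbs(a,alpha=1.6))
b=cv2.resize(s[120:270,195:310],None,fx=4,fy=4,interpolation=cv2.INTER_CUBIC)
cv2.imwrite('pics/cs.png',cv2.convertScaleAbs(b,alpha=1.6))
E
```

```text
[ 449. -271.   36.] 525.0 [223. 244.]
[ 598. -303.   36.] 670.0 [275. 243.]
[ 519. -398.   36.] 654.0 [258. 271.]
[ 439. -519.   36.] 679.0 [240. 312.]
[559. -21. 115.] [557. -47. 115.] (np.float64(211.88226060551992), np.float64(389.46373170927535))
```

View pics/ct.png

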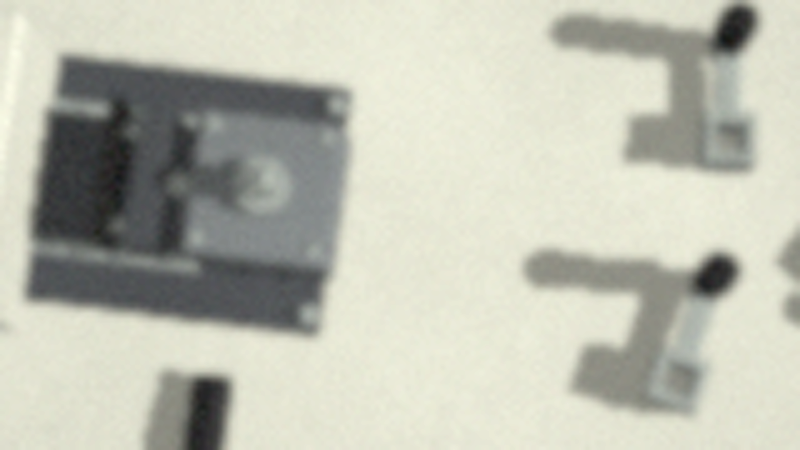

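View pics/cs.png

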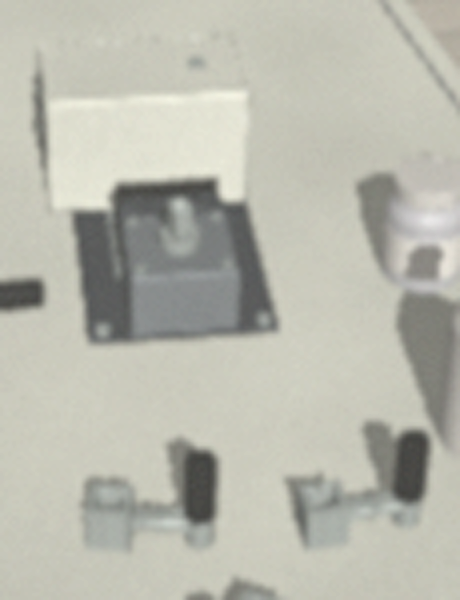

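The top crop shows the target crank's hub centre at about (300.5,236.5) and its handle top at (308,214). The clamp collar is at (217,197). In the side crop, the hub top is at (221.6,242.6), the handle top at (244.6,233.9) and the shaft end at (239.7,169.7).

```bash
cat >> h.py <<'E'
def tri(t,s):
    M=np.zeros((3,3));b=np.zeros(3)
    for n,q in(('top',t),('side',s)):
        o,d=ray(n,*q); d=d/np.linalg.norm(d); Q=np.eye(3)-np.outer(d,d); M+=Q;b+=Q@o
    return np.linalg.solve(M,b)
E
python3 - <<'E'
from h import *
c=lambda x,y:(165+(x+.5)/5-.5,160+(y+.5)/5-.5)
s=lambda x,y:(195+(x+.5)/4-.5,120+(y+.5)/4-.5)
# hub
print('hub top',onz('top',*c(679,385),36),onz('side',*s(108,492),36),tri(c(679,385),s(108,492)))
print('handle top',onz('top',*c(717,271),80),onz('side',*s(200,455),80),tri(c(717,271),s(200,455)))
print('collar',onz('top',*c(262,186),82),onz('side',*s(180,242),82),'shaft',onz('side',*s(180,200),115))
print('plate',[onz('top',*c(*q),8).round(1) for q in((62,57),(352,90),(318,333),(28,297))])
print('housing',[onz('top',*c(*q),70).round(1) for q in((345,120),(327,272),(187,250),(205,107))])
t=cv2.imread('pics/top0.png').mean(2)
print('hub px');print(t[206:246,292:316:1].astype(int)[::1])
print('shaft px');print(t[186:206,206:228].astype(int))
print(onz('top',*c(128,180),55))
E
```

```text
hub top [ 444.61743847 -268.87941329   36.        ] [ 447.52016721 -263.85866164   36.        ] [ 445.44476737 -268.57681871   40.45974469]
handle top [ 509.03713091 -288.71053618   80.        ] [ 509.01286456 -289.44959975   80.        ] [ 509.14921386 -288.79038698   79.39795734]
collar [562.02176773 -18.03155964  82.        ] [559.15222859 -33.74964714  82.        ] shaft [562.07098309 -21.78715843 115.        ]
plate [array([659. , 118.8,   8. ]), array([635.6, -67.9,   8. ]), array([480.3, -46.7,   8. ]), array([504.3, 136.3,   8. ])]
housing [array([604.2, -67. ,  70. ]), array([511.4, -56.4,  70. ]), array([525.3,  28. ,  70. ]), array([613. ,  18.4,  70. ])]
hub px
[[141 142 140 142 142 141 140 141 142 140 142 142 143 142 141 141 142 140
  141 141 142 141 141 140]
 [140 140 141 141 140 141 140 140 139 141 142 142 141 142 142 141 142 140
  140 139 140 141 142 141]
 [138 141 141 140 141 142 140 142 141 142 141 142 142 139 140 139 137 138
  139 140 141 141 141 141]
 [138 140 139 139 140 141 140 141 140 142 142 142 140 139 134 129 126 127
  130 136 139 140 140 141]
 [135 136 136 
[... 4833 characters left out ...]
85  84]
 [ 69  66  64  57  56  61  71  83  87  92  91  95  98 102 105 103  99  89
   87  85  86  84]
 [ 78  76  71  62  60  63  74  86  94  96 100 104 104 105 105 100  93  88
   84  85  85  87]
 [ 81  78  76  71  68  67  70  79  90  97  99 101 101 100  98  93  89  87
   86  85  84  85]
 [ 83  84  81  78  76  76  74  76  81  89  94  95  93  93  90  88  86  86
   86  84  85  84]
 [ 82  82  83  83  85  80  80  80  83  83  85  84  85  86  85  84  85  85
   84  87  86  87]
 [ 83  85  84  84  83  82  84  83  84  84  85  83  86  85  86  85  86  87
   86  86  86  86]
 [ 83  83  85  84  84  84  85  87  85  85  85  86  86  87  86  87  87  86
   88  87  86  86]]
[570.75644991  66.93715629  55.        ]
```

```bash
cat >> h.py <<'E'
def to(x,y,z,yaw=None):
    s=manip.read_state(); A=R.from_euler('xyz',s['eef_rot']); d=A.inv().apply(np.array([x,y,z])-s['eef_pos'])/10
    y0=s['eef_rot'][2]; print('shift',d.round(2),'roll',None if yaw is None else round(np.degrees(y0-yaw)/5,2),'F',s['wrist_force'].round(1),'rot',s['eef_rot'].round(3))
E
python3 -c "
from h import *
to(446.5,-268.8,120,-.31)"
python3 -m creep '[[1,[37,-18.3,8.5],6.3],[1,[37,-18.3,8.5],6.3],[1,[37,-18.3,8.5],6.3],[1,[37,-18.3,8.5],6.3],[1,[37,-18.3,8.5],6.3],[1,[37,-18.3,8.5],6.3],[1,[37,-18.3,8.5],6.3],[1,[37,-18.3,8.5],6.3],[1,[37,-18.3,8.5],6.3],[1,[37,-18.3,8.5],6.3],[1,[37,-18.3,8.5],6.3],[1,[37,-18.3,8.5],6.3]]'
python3 -c "
from h import *
to(446.5,-268.8,19,-.31)"
```

```text
shift [ 37.02 -18.29   9.91] roll 6.29 F [ 0.  -0.2  0.4] rot [-3.141 -0.     0.239]
clock: 1.3
eef_pos: [445.7, -269.7, 134.6]
eef_rot: [3.141, 0.0, -0.312]
wrist_force: [-0.1, 0.1, 0.2]
finger_gap: 94.0
finger_force: 0.0
shift [ 0.05 -0.11 11.56] roll -0.02 F [-0.1  0.1  0.2] rot [ 3.141  0.    -0.312]
```

```bash
python3 -m creep '[[1,[0.05,-0.1,4],0],[1,[0.05,-0.1,8],0],[1,[0.05,-0.1,10],0],[1,[0.05,-0.1,11.4],0],[1,[0.05,-0.1,11.4],0],[-1,[0.05,-0.1,11.4],0],[-1,[0.05,-0.1,11.4],0],[-1,[0.05,-0.1,11.4],0],[-1,[0.05,-0.1,11.4],0],[-1,[0.05,-0.1,11.4],0],[-1,[0.05,-0.1,11.4],0],[-1,[0.05,-0.1,11.4],0]]' 35
python3 -m creep '[[-1,[0,0,0],0],[-1,[0,0,0],0],[-1,[0,0,-2],0],[-1,[0,0,-5],0],[-1,[0,0,-10],0],[-1,[0,0,-15],0],[-1,[0,0,-15],0]]'
python3 -c "
from h import *
to(562.5,-19.5,170,-.13)"
```

```text
clock: 2.5
eef_pos: [447.1, -268.2, 20.5]
eef_rot: [-3.142, -0.0, -0.311]
wrist_force: [-0.2, -0.7, -0.1]
finger_gap: 41.1
finger_force: 0.0
clock: 3.2
eef_pos: [449.0, -269.5, 176.6]
eef_rot: [3.139, -0.009, -0.311]
wrist_force: [0.9, 0.7, -3.2]
finger_gap: 32.3
finger_force: 34.6
shift [  3.15 -27.27   0.62] roll -2.07 F [ 0.9  0.7 -3.2] rot [ 3.139 -0.009 -0.311]
```

```bash

python3 -m creep '[[-1,[3.1,-5,0],-1],[-1,[3.1,-10,0],-2.1],[-1,[3.1,-15,0],-2.1],[-1,[3.1,-20,0],-2.1],[-1,[3.1,-24,0.5],-2.1],[-1,[3.1,-26.5,1],-2.1],[-1,[3.1,-27.3,1.4],-2.1],[-1,[3.1,-27.3,1.4],-2.1],[-1,[3.1,-27.3,1.4],-2.1]]'
python3 - <<'E'
from h import *
to(562.5,-19.5,160,-.13)
a=shot('top','t1.png');b=shot('side','s1.png')
A=cv2.resize(a[150:240,165:265,::-1],None,fx=5,fy=5,interpolation=cv2.INTER_CUBIC)
B=cv2.resize(b[120:220,195:275,::-1],None,fx=4.5,fy=4.5,interpolation=cv2.INTER_CUBIC)[:450]
B=cv2.resize(B,(300,375)); B=cv2.copyMakeBorder(B,0,75,0,0,0)
cv2.imwrite('pics/c1.png',cv2.convertScaleAbs(np.hstack([A,B]),alpha=1.7))
E
```

```text
clock: 4.1
eef_pos: [559.7, -18.9, 156.0]
eef_rot: [3.141, 0.001, -0.128]
wrist_force: [1.1, -0.6, -2.1]
finger_gap: 32.0
finger_force: 34.6
shift [ 0.28  0.03 -0.41] roll 0.02 F [ 1.1 -0.6 -2.1] rot [ 3.141e+00  1.000e-03 -1.280e-01]
```

View pics/c1.png

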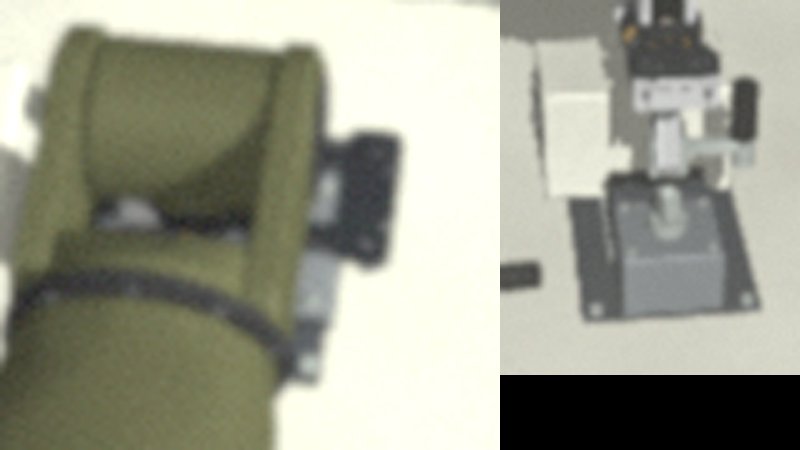

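The top view is blocked by the arm. In the side view, the hub bottom is at about (239.5,166) and the shaft top at about (239.5,170), so they look well aligned sideways. I'll check the columns numerically.

```bash
python3 - <<'E'
from h import *
b=cv2.imread('pics/s1.png').mean(2).astype(int)
print('cols 228..251')
for r in range(146,184): print(r,b[r,228:252])
for P in([559.7,-18.9,156-20.5],[562.5,-19.5,115],[562.5,-19.5,82],[562.5,-9.5,115]): print(np.round(proj('side',P),2))
E
```

```text
cols 228..251
146 [ 77  78  94 112 111  98  98 112 120 121 120 121 120 120 121 120 120 120
 119 120 118 108  99 109]
147 [ 77  80  95 114 119 110 107 116 121 121 121 121 120 121 121 120 120 120
 121 119 119 114 106 111]
148 [ 76  78  92 109 117 113 108 112 114 116 114 114 114 112 113 118 121 124
 124 123 121 113 102 102]
149 [ 76  78  86  98 104 101  96  93  94  96  96  94  92  93 100 114 125 129
 130 129 120 103  89  87]
150 [ 77  77  78  83  88  85  82  74  69  78  78  75  76  85  95 112 128 132
 134 132 122  96  80  78]
151 [ 77  75  76  78  78  78  75  66  69  84  85  85  90 100 103 108 125 133
 135 134 123  95  77  76]
152 [ 75  76  78  78  75  77  72  66  81 107 109 107 110 114 109 100 114 131
 135 135 123  95  78  78]
153 [ 75  76  78  77  76  76  76  71  91 120 123 117 118 120 110  96 110 130
 135 135 123  96  77  78]
154 [ 76  76  77  77  77  77  77  79  94 121 125 121 120 119 110  95 106 130
 136 135 124  96  79  77]
155 [ 77  78  76  77  78  76  79  81  96 120 123 121 120 119 111  95 104 125
 132 131 122  98  83  81]
156 [ 76  77  77  76  76  74  77  85  98 121 124 121 120
[... 1966 characters left out ...]
75  75  74  70]
177 [ 77  76  74  74  75  73  75  83  84  79  82  94 100 100  96  94  87  80
  73  74  74  73  73  69]
178 [76 75 75 75 75 73 73 85 91 87 83 92 98 97 94 93 88 79 73 73 75 74 74 72]
179 [76 76 76 76 75 72 71 83 90 91 88 90 94 94 92 91 85 78 74 75 75 76 73 74]
180 [76 76 76 75 74 72 72 81 89 93 93 95 96 98 96 93 84 78 75 72 72 74 74 75]
181 [ 76  75  76  76  77  75  76  79  88  96  99 100 101 101  98  91  83  76
  74  75  74  75  74  74]
182 [ 76  76  76  76  75  77  76  77  85  94  99 100 102 100  95  87  78  76
  74  76  75  75  76  74]
183 [76 74 77 76 78 76 78 76 80 86 91 94 94 92 87 80 76 75 74 74 74 74 76 76]
[238.71 163.94]
[239.58 169.23]
[239.55 177.59]
[238.83 167.6 ]
```

Relative to the shaft, the hub needs about 1 mm more towards image-right and a touch in −y. I'll approach and feel for contact.

```bash

python3 -m creep '[[-1,[0.13,0.12,0.7],0],[-1,[0.13,0.12,1.4],0],[-1,[0.13,0.12,1.8],0],[-1,[0.13,0.12,1.8],0]]'
python3 -m creep '[[-1,[0,0,0.1],0],[-1,[0,0,0.2],0],[-1,[0,0,0.2],0]]'
```

```text
clock: 4.6
eef_pos: [560.9, -19.3, 137.5]
eef_rot: [3.142, 0.001, -0.128]
wrist_force: [-0.8, -0.5, -2.9]
finger_gap: 31.8
finger_force: 34.6
clock: 4.9
eef_pos: [561.3, -19.2, 136.5]
eef_rot: [3.142, -0.0, -0.128]
wrist_force: [-0.3, 0.1, -3.2]
finger_gap: 32.1
finger_force: 34.6
```

```bash

python3 -m creep '[[-1,[0,0,0.1],0],[-1,[0,0,0.2],0],[-1,[0,0,0.2],0]]'
```

```text
clock: 5.2
eef_pos: [561.2, -19.2, 134.3]
eef_rot: [-3.142, 0.0, -0.128]
wrist_force: [-0.1, -0.2, -2.7]
finger_gap: 31.8
finger_force: 34.6
```

```bash

python3 -m creep '[[-1,[0,0,0.1],0],[-1,[0,0,0.2],0],[-1,[0,0,0.2],0]]'
```

```text
clock: 5.5
eef_pos: [561.2, -19.2, 132.3]
eef_rot: [3.142, 0.0, -0.128]
wrist_force: [-1.0, 0.7, -3.4]
finger_gap: 32.1
finger_force: 34.6
```

```bash

python3 -m creep '[[-1,[0,0,0.1],0],[-1,[0,0,0.15],0],[-1,[0,0,0.15],0]]'
```

```text
clock: 5.8
eef_pos: [561.2, -19.2, 130.8]
eef_rot: [3.142, 0.0, -0.128]
wrist_force: [1.3, -0.1, -3.0]
finger_gap: 32.3
finger_force: 34.6
```

```bash

python3 -m creep '[[-1,[0,0,0.05],0],[-1,[0,0,0.1],0],[-1,[0,0,0.1],0]]'
```

```text
clock: 6.1
eef_pos: [561.4, -19.2, 130.3]
eef_rot: [-3.142, -0.0, -0.128]
wrist_force: [-0.5, 0.1, 0.8]
finger_gap: 32.1
finger_force: 34.7
```

Contact at z≈130.3 means the hub is seated on the cone and resting on the square, not yet aligned. I'll press a little and turn to feel for the flats.

```bash

python3 -m creep '[[-1,[0,0,0.08],-1],[-1,[0,0,0.12],-2],[-1,[0,0,0.12],-3],[-1,[0,0,0.12],-3]]'
```

```text
clock: 6.5
eef_pos: [561.8, -19.0, 129.5]
eef_rot: [3.141, -0.002, 0.136]
wrist_force: [0.8, 0.4, 4.0]
finger_gap: 32.1
finger_force: 34.6
```

```bash

python3 -m creep '[[-1,[0,0,0],-1],[-1,[0,0,0],-2],[-1,[0,0,0],-3],[-1,[0,0,0],-3]]'
```

```text
clock: 6.9
eef_pos: [561.0, -19.3, 128.3]
eef_rot: [-3.141, 0.001, 0.395]
wrist_force: [0.1, -0.3, -2.9]
finger_gap: 31.9
finger_force: 34.6
```

The force is gone and z has dropped, so it is entering the square. I'll follow it down gently.

```bash

python3 -m creep '[[-1,[0,0,0.1],0],[-1,[0,0,0.2],0],[-1,[0,0,0.3],0],[-1,[0,0,0.3],0]]'
```

```text
clock: 7.3
eef_pos: [561.2, -19.3, 125.5]
eef_rot: [-3.141, 0.0, 0.395]
wrist_force: [-0.3, 0.2, -3.2]
finger_gap: 31.8
finger_force: 34.7
```

```bash

python3 -m creep '[[-1,[0,0,0.3],0],[-1,[0,0,0.6],0],[-1,[0,0,0.9],0],[-1,[0,0,0.9],0]]'
```

```text
clock: 7.7
eef_pos: [561.1, -19.2, 116.2]
eef_rot: [-3.141, 0.001, 0.396]
wrist_force: [-0.9, -1.0, -4.1]
finger_gap: 32.0
finger_force: 34.7
```

```bash

python3 -m creep '[[-1,[0,0,0.3],0],[-1,[0,0,0.6],0],[-1,[0,0,0.9],0],[-1,[0,0,1.1],0],[-1,[0,0,1.1],0]]'
```

```text
clock: 8.2
eef_pos: [561.2, -19.3, 105.3]
eef_rot: [-3.141, 0.0, 0.396]
wrist_force: [-0.5, -1.4, -3.9]
finger_gap: 32.1
finger_force: 34.7
```

```bash

python3 -m creep '[[-1,[0,0,0.1],0],[-1,[0,0,0.2],0],[-1,[0,0,0.3],0],[-1,[0,0,0.35],0],[-1,[0,0,0.35],0],[-1,[0,0,0.35],0]]'
```

```text
clock: 8.8
eef_pos: [561.2, -19.2, 102.5]
eef_rot: [3.142, 0.0, 0.396]
wrist_force: [-4.2, -2.5, 2.5]
finger_gap: 32.1
finger_force: 34.7
```

Home: TCP z is 102.5, which is 82 + 20.5, with a light contact. I'll release, rise and move over to the handle.

```bash

python3 -m creep '[[1,[0,0,0],0],[1,[0,0,0],0],[1,[0,0,0],0],[1,[0,0,0],0],[1,[0,0,-4],0],[1,[0,0,-8],0],[1,[0,0,-10],0],[1,[0,0,-10],0],[1,[0,0,-10],0]]'
python3 - <<'E'
from h import *
to(621.2,5.9,131,.396)
a=shot('top','t2.png');b=shot('side','s2.png')
A=cv2.resize(a[130:240,120:240,::-1],None,fx=4,fy=4,interpolation=cv2.INTER_CUBIC)
B=cv2.resize(b[120:220,200:275,::-1],None,fx=4.4,fy=4.4,interpolation=cv2.INTER_CUBIC)
cv2.imwrite('pics/c2.png',cv2.convertScaleAbs(np.hstack([A[:440],cv2.resize(B,(300,440))]),alpha=1.7))
E
```

```text
clock: 9.7
eef_pos: [561.1, -19.2, 201.7]
eef_rot: [-3.141, 0.0, 0.396]
wrist_force: [0.1, -0.2, -0.3]
finger_gap: 93.9
finger_force: 0.0
shift [6.51 0.01 7.07] roll -0.0 F [ 0.1 -0.2 -0.3] rot [-3.141  0.     0.396]
```

View pics/c2.png

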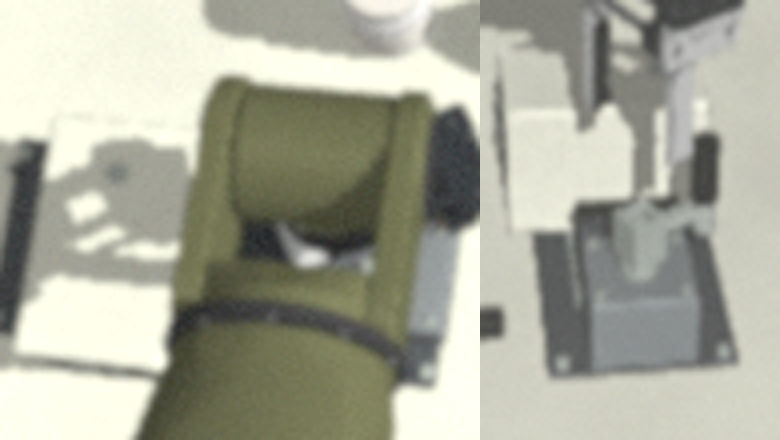

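The crank sits home on the collar, with its handle at about (256.5,151) in the side view. The jar is clear.

```bash
python3 -c "
from h import *
print(proj('side',[621.2,5.9,162]),proj('side',[621.2,5.9,108]))"
python3 -m creep '[[1,[3.5,0,0],0],[1,[6.3,0,0],0],[1,[6.5,0,0],0],[1,[6.5,0,3],0],[1,[6.5,0,6],0],[1,[6.5,0,7],0],[1,[6.5,0,7],0],[0,[6.5,0,7],0],[-1,[6.5,0,7],0],[-1,[6.5,0,7],0],[-1,[6.5,0,7],0],[-1,[6.5,0,7],0]]' 45
python3 -m creep '[[-1,[0,0,0],0],[-1,[0,0,0],0],[-1,[0,0,0],0],[-1,[0,0,0],0],[-1,[0,0,0],0]]'
python3 -c "
from h import *
s=manip.read_state();print(s['wrist_force'],s['moment'],s['joints'])"
```

```text
(np.float64(255.14298796259231), np.float64(150.69115867775722)) (np.float64(254.76852225102638), np.float64(164.60438685365008))
clock: 11.0
eef_pos: [621.4, 5.9, 132.6]
eef_rot: [3.141, -0.001, 0.396]
wrist_force: [-0.1, -0.8, -0.2]
finger_gap: 57.4
finger_force: 0.0
clock: 11.5
eef_pos: [621.2, 5.8, 132.2]
eef_rot: [3.142, 0.0, 0.396]
wrist_force: [0.1, 0.2, 0.2]
finger_gap: 23.4
finger_force: 45.0
[0.12828179 0.15831833 0.19704243] [-0.06259487  0.01735866 -0.00840237] [-4.95431645e-02  5.35402733e-01  1.39856906e+00 -3.13960119e-05
  1.20767625e+00  1.12539820e+00]
```

```bash

python3 -m creep '[[-1,[-0.1,1.13,0],0],[-1,[-0.39,2.22,0],0],[-1,[-0.87,3.25,0],0],[-1,[-1.52,4.18,0],0],[-1,[-2.32,4.98,0],0],[-1,[-3.25,5.63,0],0]]'
```

```text
clock: 12.1
eef_pos: [613.3, -58.9, 132.4]
eef_rot: [-3.14, -0.002, 0.396]
wrist_force: [1.8, 8.5, -0.6]
finger_gap: 23.5
finger_force: 45.0
```

```bash
cat > tab.py <<'E'
import sys,numpy as np
a,b,n=map(float,sys.argv[1:4]); t=np.radians(np.linspace(a,b,int(n)+1)); 
print([[round(6.5*(np.cos(x)-np.cos(t[0])),2),round(6.5*(np.sin(x)-np.sin(t[0])),2)] for x in t[1:]])
E
python3 tab.py 60 300 12; python3 tab.py 300 540 12
```

```text
[[np.float64(-2.12), np.float64(0.77)], [np.float64(-4.38), np.float64(0.77)], [np.float64(-6.5), np.float64(0.0)], [np.float64(-8.23), np.float64(-1.45)], [np.float64(-9.36), np.float64(-3.41)], [np.float64(-9.75), np.float64(-5.63)], [np.float64(-9.36), np.float64(-7.85)], [np.float64(-8.23), np.float64(-9.81)], [np.float64(-6.5), np.float64(-11.26)], [np.float64(-4.38), np.float64(-12.03)], [np.float64(-2.12), np.float64(-12.03)], [np.float64(0.0), np.float64(-11.26)]]
[[np.float64(1.73), np.float64(1.45)], [np.float64(2.86), np.float64(3.41)], [np.float64(3.25), np.float64(5.63)], [np.float64(2.86), np.float64(7.85)], [np.float64(1.73), np.float64(9.81)], [np.float64(-0.0), np.float64(11.26)], [np.float64(-2.12), np.float64(12.03)], [np.float64(-4.38), np.float64(12.03)], [np.float64(-6.5), np.float64(11.26)], [np.float64(-8.23), np.float64(9.81)], [np.float64(-9.36), np.float64(7.85)], [np.float64(-9.75), np.float64(5.63)]]
```

```bash

python3 -m creep '[[-1,[-2.12,0.77,0],0],[-1,[-4.38,0.77,0],0],[-1,[-6.5,0,0],0],[-1,[-8.23,-1.45,0],0],[-1,[-9.36,-3.41,0],0],[-1,[-9.75,-5.63,0],0]]'
python3 -m creep '[[-1,[0.39,-2.22,0],0],[-1,[1.52,-4.18,0],0],[-1,[3.25,-5.63,0],0],[-1,[5.37,-6.4,0],0],[-1,[7.63,-6.4,0],0],[-1,[9.75,-5.63,0],0]]'
```

```text
clock: 12.7
eef_pos: [501.3, -45.9, 132.7]
eef_rot: [3.139, -0.002, 0.394]
wrist_force: [16.3, -1.8, -7.4]
finger_gap: 23.2
finger_force: 45.0
clock: 13.3
eef_pos: [569.2, 45.2, 132.1]
eef_rot: [-3.141, 0.003, 0.396]
wrist_force: [-11.0, -10.8, 1.5]
finger_gap: 23.3
finger_force: 45.0
```

```bash
cat > tab.py <<'E'
import sys,numpy as np
a,b,n=map(float,sys.argv[1:4]); r0=float(sys.argv[4]) if len(sys.argv)>4 else 6.4; c=r0==6.5
f=lambda t,r,k:np.array([r*np.cos(t)+.05*k,r*np.sin(t)+.06*k])
t=np.radians(np.linspace(a,b,int(n)+1)); p0=f(t[0],r0,0 if c else 1)
print(' '.join('[-1,[%.2f,%.2f,0],0],'%tuple(f(x,6.4,1)-p0) for x in t[1:]))
E
python3 tab.py 300 540 12 6.5; python3 tab.py 540 630 9;
```

```text
[-1,[1.70,1.58,0],0], [-1,[2.81,3.50,0],0], [-1,[3.20,5.69,0],0], [-1,[2.81,7.88,0],0], [-1,[1.70,9.80,0],0], [-1,[-0.00,11.23,0],0], [-1,[-2.09,11.99,0],0], [-1,[-4.31,11.99,0],0], [-1,[-6.40,11.23,0],0], [-1,[-8.10,9.80,0],0], [-1,[-9.21,7.88,0],0], [-1,[-9.60,5.69,0],0],
[-1,[0.10,-1.11,0],0], [-1,[0.39,-2.19,0],0], [-1,[0.86,-3.20,0],0], [-1,[1.50,-4.11,0],0], [-1,[2.29,-4.90,0],0], [-1,[3.20,-5.54,0],0], [-1,[4.21,-6.01,0],0], [-1,[5.29,-6.30,0],0], [-1,[6.40,-6.40,0],0],
```

```bash

python3 -m creep '[[-1,[1.7,1.58,0],0],[-1,[2.81,3.5,0],0],[-1,[3.2,5.69,0],0],[-1,[2.81,7.88,0],0],[-1,[1.7,9.8,0],0],[-1,[0,11.23,0],0],[-1,[-2.09,11.99,0],0],[-1,[-4.31,11.99,0],0],[-1,[-6.4,11.23,0],0],[-1,[-8.1,9.8,0],0],[-1,[-9.21,7.88,0],0],[-1,[-9.6,5.69,0],0]]'
cat > ft.py <<'E'
import sys; from h import *
th=np.radians(float(sys.argv[1])); s=manip.read_state(); w=s['wrist_force']; q=.396-th
print('tang %.2f out %.2f'%(-(w[0]*np.sin(q)-w[1]*np.cos(q)), w[0]*np.cos(q)+w[1]*np.sin(q)), 'ang', np.degrees(.396-np.arctan2(s['eef_pos'][1]+19.6,s['eef_pos'][0]-561.9))%360, 'speed',abs(s['qd']).max(), w.round(1), s['eef_rot'].round(3), s['finger_gap'])
E
python3 ft.py 540
python3 - <<'E'
from h import *
b=shot('side','s3.png');a=shot('top','t3.png')
A=cv2.resize(a[140:240,100:250,::-1],None,fx=3,fy=3,interpolation=cv2.INTER_CUBIC)
B=cv2.resize(b[110:220,195:275,::-1],(320,440),interpolation=cv2.INTER_CUBIC)
A=cv2.copyMakeBorder(A,0,140,0,0,0)
cv2.imwrite('pics/c3.png',cv2.convertScaleAbs(np.hstack([A,B]),alpha=1.7))
E
```

```text
clock: 14.5
eef_pos: [502.1, -46.7, 132.7]
eef_rot: [3.138, 0.001, 0.394]
wrist_force: [5.5, -7.6, -2.9]
finger_gap: 23.5
finger_force: 45.0
tang 9.08 out -2.12 ang 178.30760937262136 speed 0.36488269520446925 [ 5.5 -7.6 -2.9] [3.138e+00 1.000e-03 3.940e-01] 23.483923798761726
```

View pics/c3.png

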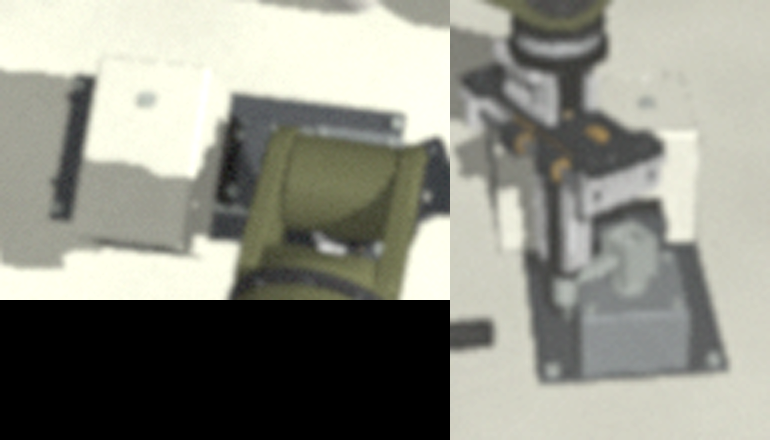

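The top view shows the pad, a black bar at about (177,190), close to the case, and the crank is still seated. From here I'll go slowly and read the tangential force.

```bash

python3 -m creep '[[-1,[0.1,-1.11,0],0],[-1,[0.39,-2.19,0],0],[-1,[0.86,-3.2,0],0],[-1,[1.5,-4.11,0],0]]' >/dev/null; python3 ft.py 580
python3 -m creep '[[-1,[0.79,-0.79,0],0],[-1,[1.7,-1.43,0],0],[-1,[2.71,-1.9,0],0],[-1,[3.79,-2.19,0],0],[-1,[4.9,-2.29,0],0]]' >/dev/null; python3 ft.py 630
python3 tab.py 630 660 3;python3 tab.py 660 690 3; python3 tab.py 690 720 3; python3 tab.py 720 750 3; python3 tab.py 750 780 3;  python3 tab.py 780 810 3;  python3 tab.py 810 840 3; python3 tab.py 840 870 3
```

```text
tang 9.57 out 15.36 ang 218.5229567538232 speed 0.22442580633243553 [-17.5  -4.6  12.1] [-3.141  0.005  0.395] 23.492894756251765
tang 9.98 out 10.64 ang 269.42824145619534 speed 0.2973471664017846 [-13.3   6.    8.1] [-3.138e+00  3.000e-03  3.960e-01] 23.427170610872963
[-1,[1.11,0.10,0],0], [-1,[2.19,0.39,0],0], [-1,[3.20,0.86,0],0],
[-1,[0.91,0.64,0],0], [-1,[1.70,1.43,0],0], [-1,[2.34,2.34,0],0],
[-1,[0.47,1.01,0],0], [-1,[0.76,2.09,0],0], [-1,[0.86,3.20,0],0],
[-1,[-0.10,1.11,0],0], [-1,[-0.39,2.19,0],0], [-1,[-0.86,3.20,0],0],
[-1,[-0.64,0.91,0],0], [-1,[-1.43,1.70,0],0], [-1,[-2.34,2.34,0],0],
[-1,[-1.01,0.47,0],0], [-1,[-2.09,0.76,0],0], [-1,[-3.20,0.86,0],0],
[-1,[-1.11,-0.10,0],0], [-1,[-2.19,-0.39,0],0], [-1,[-3.20,-0.86,0],0],
[-1,[-0.91,-0.64,0],0], [-1,[-1.70,-1.43,0],0], [-1,[-2.34,-2.34,0],0],
```

```bash

python3 -m creep '[[-1,[1.11,0.1,0],0],[-1,[2.19,0.39,0],0],[-1,[3.2,0.86,0],0]]' >/dev/null; python3 ft.py 660
```

```text
tang 8.90 out 6.25 ang 299.8450671709164 speed 0.33189838821469964 [-8.   7.3  4.5] [-3.138e+00  1.000e-03  3.960e-01] 23.533533033484293
```

```bash

python3 -m creep '[[-1,[0.91,0.64,0],0],[-1,[1.7,1.43,0],0],[-1,[2.34,2.34,0],0]]' >/dev/null; python3 ft.py 690
python3 - <<'E'
from h import *
a=shot('top','t4.png')
k=['t0' ,'t3','t4']
k=['top0','t3','t4']
# profiles across case along a line through case centre: columns 100..200 on rows lit
for n in k:
    g=cv2.imread(f'pics/{n}.png').mean(2)
    print(n); print(g[166:169,112:200].mean(0).astype(int)); print(g[174:177,112:200].mean(0).astype(int))
E
```

```text
tang 9.16 out 2.28 ang 330.0124907129677 speed 0.2798675797526103 [-5.9  7.4  2.7] [-3.139  0.     0.396] 23.568434542698746
top0
[ 87  86  87  87  87  87  86  87  88  88  89  85  77  68  61  55  48  42
  48  74 105 126 135 136 137 137 137 137 137 138 136 137 137 137 137 139
 138 138 138 139 139 138 138 139 139 138 137 138 138 139 138 139 138 138
 139 145 149 146 142 140 139 137 137 136 136 134 136 136 137 136 135 136
 135 137 136 137 136 137 137 137 137 138 138 138 138 139 139 138]
[ 88  87  88  87  86  87  87  86  85  83  73  58  42  36  35  35  38  55
  89 115 131 137 137 137 138 137 138 138 138 139 138 137 134 128 121 117
 118 119 123 129 135 138 139 138 138 139 139 138 138 138 139 138 139 142
 147 149 145 141 139 139 140 139 136 126 101  73  55  52  52  52  53  52
  53  52  51  52  51  53  52  52  53  53  52  54  55  55  57  60]
t3
[ 91  91  92  93  91  91  92  92  92  95  95  89  81  72  65  58  49  45
  52  79 112 135 142 144 144 144 144 144 145 145 145 144 144 145 146 144
 145 146 146 146 146 146 146 147 146 146 147 147 147 146 146 147 147 146
 147 152 157 155 150 147 146 145
[... 394 characters left out ...]
  54
  55  55  55  56  55  54  54  56  56  57  57  56  58  58  61  63]
t4
[ 94  94  94  94  94  94  93  94  93  93  92  90  81  72  66  59  49  43
  44  61  79  93  98  98  98  98  98 100 104 108 104 101  98  97  94  93
  93  94  92  86  75  64  61  61  61  62  66  65  62  59  55  53  55  59
  58  58  58  58  58  57  58  60  58  57  58  58  59  59  57  58  56  54
  49  46  41  43  41  41  41  40  40  40  42  42  47  53  57  60]
[95 94 95 95 93 93 94 93 93 90 80 62 44 35 36 37 40 49 69 85 90 93 93 92
 92 93 94 94 95 92 94 93 91 92 88 85 82 79 73 65 62 60 59 61 63 65 64 64
 63 62 63 59 51 42 37 35 34 35 34 35 35 43 51 51 46 39 36 37 36 38 40 41
 40 40 41 39 37 36 35 36 34 35 37 41 49 57 58 59]
```

```bash
python3 - <<'E'
from h import *
o=np.array([561.9,-19.6]); yd=np.array([.1296,.9916])
f=lambda u,v,z:round(float((onz('top',u,v,z)[:2]-o)@yd),1)
print('case front',f(176.2,175,115),'case back top',f(130,175,115),'fence face 260; fence back edge z90', f(122.7,175,90))
for n in('top0','t3'):
    g=cv2.imread(f'pics/{n}.png').mean(2)
    for r in(186,192,198): print(n,r,g[r-1:r+2,168:196].mean(0).astype(int))
print([ (c,f(c,190,55)) for c in(172,176,180,184,188,192)])
E
```

```text
case front 126.2 case back top 262.1 fence face 260; fence back edge z90 292.5
top0 186 [138 139 138 138 130 109  76  49  35  35  35  34  35  34  35  35  34  32
  27  27  29  37  48  56  57  52  51  51]
top0 192 [137 137 137 129 107  77  48  38  35  35  34  36  34  33  33  32  30  28
  27  23  22  21  24  37  45  49  51  51]
top0 198 [137 136 130 110  79  51  36  35  35  34  33  36  34  34  34  31  29  27
  25  22  20  29  37  43  49  52  51  51]
t3 186 [144 142 135 115  89  72  58  40  31  25  32  41  48  51  53  56  56  56
  56  55  53  51  51  53  55  56  56  58]
t3 192 [95 77 74 74 69 56 38 25 17 16 20 27 32 39 45 50 54 55 52 47 49 53 59 58
 59 61 60 56]
t3 198 [74 75 73 68 55 35 23 18 21 19 23 31 35 34 36 37 41 45 49 53 57 58 58 59
 62 60 55 53]
[(172, 145.3), (176, 133.0), (180, 120.8), (184, 108.5), (188, 96.3), (192, 84.1)]
```

Geometry puts firm contact at roughly θ≈735°. I'll continue in small steps.

```bash

python3 -m creep '[[-1,[0.47,1.01,0],0],[-1,[0.76,2.09,0],0],[-1,[0.86,3.2,0],0]]' >/dev/null; python3 ft.py 720
```

```text
tang 9.49 out -0.51 ang 0.03919202787849282 speed 0.15937385269799142 [-4.1  8.6  2.1] [-3.139 -0.     0.396] 23.352532928116148
```

```bash
python3 -m creep '[[-1,[-0.1,1.11,0],0],[-1,[-0.24,1.66,0],0]]' >/dev/null; python3 ft.py 735;python3 tab.py 735 750 3; python3 tab.py 750 765 3; python3 tab.py 765 780 3
```

```text
tang 8.72 out 0.65 ang 15.477206288080174 speed 0.08074850458990611 [-0.5  8.7  1.9] [-3.139e+00 -1.000e-03  3.950e-01] 23.346642905761435
[-1,[-0.17,0.53,0],0], [-1,[-0.38,1.05,0],0], [-1,[-0.64,1.54,0],0],
[-1,[-0.30,0.47,0],0], [-1,[-0.64,0.91,0],0], [-1,[-1.02,1.33,0],0],
[-1,[-0.41,0.38,0],0], [-1,[-0.85,0.72,0],0], [-1,[-1.33,1.02,0],0],
```

```bash
python3 -m creep '[[-1,[-0.17,0.53,0],0],[-1,[-0.38,1.05,0],0],[-1,[-0.64,1.54,0],0]]' >/dev/null; python3 ft.py 750
```

```text
tang 8.14 out 0.22 ang 29.92474890320801 speed 0.08856742334140327 [1.3 8.  1.6] [-3.14e+00 -2.00e-03  3.96e-01] 23.031073518032105
```

```bash
python3 -m creep '[[-1,[-0.3,0.47,0],0],[-1,[-0.64,0.91,0],0],[-1,[-1.02,1.33,0],0]]' >/dev/null; python3 ft.py 765
```

```text
tang 8.78 out -0.96 ang 44.92255957252003 speed 0.08894496650685292 [2.4 8.5 0.3] [-3.14e+00 -2.00e-03  3.96e-01] 23.27653907633965
```

```bash
python3 -m creep '[[-1,[-0.41,0.38,0],0],[-1,[-0.85,0.72,0],0],[-1,[-1.33,1.02,0],0]]' >/dev/null; python3 ft.py 780; python3 tab.py 780 795 3;python3 tab.py 795 810 3; python3 tab.py 810 825 3; python3 tab.py 825 840 3;python3 tab.py 840 855 3; python3 tab.py 855 870 3
```

```text
tang 9.76 out -1.18 ang 59.80030422794326 speed 0.09369391532254528 [ 5.   8.5 -0.3] [-3.14e+00 -3.00e-03  3.96e-01] 23.323157837092566
[-1,[-0.50,0.26,0],0], [-1,[-1.01,0.47,0],0], [-1,[-1.54,0.64,0],0],
[-1,[-0.55,0.12,0],0], [-1,[-1.10,0.19,0],0], [-1,[-1.66,0.22,0],0],
[-1,[-0.56,-0.02,0],0], [-1,[-1.11,-0.10,0],0], [-1,[-1.66,-0.22,0],0],
[-1,[-0.53,-0.17,0],0], [-1,[-1.05,-0.38,0],0], [-1,[-1.54,-0.64,0],0],
[-1,[-0.47,-0.30,0],0], [-1,[-0.91,-0.64,0],0], [-1,[-1.33,-1.02,0],0],
[-1,[-0.38,-0.41,0],0], [-1,[-0.72,-0.85,0],0], [-1,[-1.02,-1.33,0],0],
```

```bash
python3 -m creep '[[-1,[-0.5,0.26,0],0],[-1,[-1.01,0.47,0],0],[-1,[-1.54,0.64,0],0]]' >/dev/null; python3 ft.py 795
python3 - <<'E'
from h import *
shot('top','t5.png')
for n in('top0','t3','t4','t5'):
    g=cv2.imread(f'pics/{n}.png').mean(2)
    for r in(186,198): print(n,r,g[r-1:r+2,120:138].mean(0).astype(int),g[r-1:r+2,160:190].mean(0).astype(int))
E
```

```text
tang 10.16 out -2.06 ang 74.54203307444536 speed 0.1203646134726505 [ 6.8  7.8 -0.5] [-3.141e+00 -3.000e-03  3.960e-01] 23.45379984938738
top0 186 [ 76  59  44  36  34  34  34  53  84 114 131 137 139 138 138 137 138 137] [139 140 140 142 146 148 145 140 138 139 138 138 130 109  76  49  35  35
  35  34  35  34  35  35  34  32  27  27  29  37]
top0 198 [ 40  33  33  33  39  57  89 118 133 136 136 136 136 136 137 136 136 136] [138 138 143 148 146 140 136 136 137 136 130 110  79  51  36  35  35  34
  33  36  34  34  34  31  29  27  25  22  20  29]
t3 186 [ 79  63  47  37  36  35  38  54  89 122 140 146 146 146 145 145 145 145] [148 148 147 150 153 156 154 148 144 142 135 115  89  72  58  40  31  25
  32  41  48  51  53  56  56  56  56  55  53  51]
t3 198 [41 36 35 34 39 50 69 83 89 90 89 90 90 90 90 90 90 89] [125 125 130 135 132 111  88  76  74  75  73  68  55  35  23  18  21  19
  23  31  35  34  36  37  41  45  49  53  57  58]
t4 186 [ 82  66  48  39  38  38  40  47  67  83  90  93  93  96  98 105 112 118] [35 36 35 37 37 38 37 39 40 41 43 42 43 45 43 46 45 47 50 48 49 51 53 55
 57 60 61 62 65 67]
t4 198 [ 40  37  37  39  42  60  92 119 132 135 135 133 128 122 121 123 129 138] [49 50 51 50 52 52 52 55 55 56 56 58 58 59 58 59 60 60 61 60 60 61 63 61
 64 63 66 66 65 66]
t5 186 [83 65 47 40 38 39 46 64 81 91 93 94 94 95 95 94 94 94] [95 96 95 94 91 89 87 80 74 62 45 33 24 25 34 45 50 52 52 52 51 52 50 43
 36 35 39 39 40 40]
t5 198 [ 43  39  37  39  50  69  85  92  93  93  96 103 115 129 141 146 148 149] [139 143 146 144 140 141 140 119  84  48  30  26  27  36  47  52  55  56
  58  59  56  49  42  41  44  47  46  44  44  38]
```

```bash
python3 -m creep '[[-1,[-0.55,0.12,0],0],[-1,[-1.1,0.19,0],0],[-1,[-1.66,0.22,0],0]]' >/dev/null; python3 ft.py 810
python3 - <<'E'
from h import *
shot('top','t6.png')
for n in('t5','t6'):
    g=cv2.imread(f'pics/{n}.png').mean(2)
    for r in(186,198): print(n,r,g[r-1:r+2,120:138].mean(0).astype(int),g[r-1:r+2,160:190].mean(0).astype(int))
E
```

```text
tang 10.03 out -1.32 ang 89.26723106962658 speed 0.14900133005735272 [ 8.7  5.1 -2.4] [ 3.141 -0.004  0.396] 23.41560784823031
t5 186 [83 65 47 40 38 39 46 64 81 91 93 94 94 95 95 94 94 94] [95 96 95 94 91 89 87 80 74 62 45 33 24 25 34 45 50 52 52 52 51 52 50 43
 36 35 39 39 40 40]
t5 198 [ 43  39  37  39  50  69  85  92  93  93  96 103 115 129 141 146 148 149] [139 143 146 144 140 141 140 119  84  48  30  26  27  36  47  52  55  56
  58  59  56  49  42  41  44  47  46  44  44  38]
t6 186 [82 65 48 37 35 38 45 64 81 90 93 94 95 93 94 95 93 94] [93 95 95 93 89 82 78 76 72 62 44 27 20 23 31 37 38 38 36 38 37 35 33 32
 36 35 39 39 39 41]
t6 198 [ 43  38  36  38  49  68  84  92  93  93  93  93  94  93  93  94  96 103] [ 93  92  88  83  91 114 128 114  79  44  30  26  29  40  51  55  56  55
  57  58  56  49  43  41  43  45  46  46  49  49]
```

The case stopped moving between 795° and 810°, so it is against the fence and the pad spring is compressing. I'll continue a bit.

```bash
python3 -m creep '[[-1,[-0.56,-0.02,0],0],[-1,[-1.11,-0.1,0],0],[-1,[-1.66,-0.22,0],0]]' >/dev/null; python3 ft.py 825
```

```text
tang 11.04 out -2.08 ang 103.94715039818138 speed 0.16397606978598067 [10.7  3.5 -3.1] [ 3.14  -0.004  0.395] 23.468669892330606
```

```bash
python3 -m creep '[[-1,[-0.53,-0.17,0],0],[-1,[-1.05,-0.38,0],0]]' >/dev/null; python3 ft.py 835; python3 tab.py 835 840 1
```

```text
tang 11.91 out -1.26 ang 113.69826661881136 speed 0.16619210440840493 [11.9  0.8 -3.6] [ 3.139 -0.005  0.395] 23.651258243305488
[-1,[-0.50,-0.26,0],0],
```

Tangential force is about 3.6 N above free running, so the squeeze is about 60 N. I'll stop here, open part way and rise clear.

```bash
python3 -m creep '[[-1,[-0.53,-0.17,0],0],[-1,[0,0,0],0],[-0.3,[0,0,0],0],[-0.3,[0,0,0],0],[-0.3,[0,0,0],0],[-0.3,[0,0,0],0]]' 2>/dev/null | head -0
python3 -c "
from h import *
s=manip.read_state();print({k:s[k] for k in('clock','eef_pos','wrist_force','finger_gap','finger_force')})"
```

```text
{'clock': 19.35, 'eef_pos': array([558.98796862, -83.87098465, 132.14920353]), 'wrist_force': array([ 0.47164292, -0.45541202,  0.12452296]), 'finger_gap': 32.88670742678984, 'finger_force': 0.0}
```

I put a stray row in that call by mistake: about 5° forward, then back. It costs at most about 4 N of squeeze, which is within range. Now I'll retreat and check.

```bash
python3 -m creep '[[-0.3,[0,0,-2],0],[-0.3,[0,0,-5],0],[-0.3,[0,0,-9],0],[-0.3,[0,0,-13],0],[-0.3,[-5,8,-15],0],[-0.3,[-10,16,-15],0],[-0.3,[-15,20,-15],0],[-0.3,[-15,25,-15],0],[-0.3,[-15,25,-15],0],[-0.3,[-15,25,-15],0]]'
python3 - <<'E'
from h import *
b=shot('side','s4.png');a=shot('top','t7.png')
A=cv2.resize(a[140:240,100:250,::-1],None,fx=3,fy=3,interpolation=cv2.INTER_CUBIC)
B=cv2.resize(b[110:220,195:275,::-1],(320,440),interpolation=cv2.INTER_CUBIC)
A=cv2.copyMakeBorder(A,0,140,0,0,0)
cv2.imwrite('pics/c4.png',cv2.convertScaleAbs(np.hstack([A,B]),alpha=1.7))
g=a.astype(float).mean(2)
for n in('top0','t7'):
    g=cv2.imread(f'pics/{n}.png').mean(2)
    for r in(175,186,198): print(n,r,g[r-1:r+2,118:138].mean(0).astype(int))
E
```

```text
clock: 20.35
eef_pos: [516.3, -374.6, 282.3]
eef_rot: [3.142, 0.0, 0.395]
wrist_force: [0.9, 0.4, 0.1]
finger_gap: 32.9
finger_force: 0.0
top0 175 [ 87  86  85  83  73  58  42  36  35  35  38  55  89 115 131 137 137 137
 138 137]
top0 186 [ 87  84  76  59  44  36  34  34  34  53  84 114 131 137 139 138 138 137
 138 137]
top0 198 [ 66  52  40  33  33  33  39  57  89 118 133 136 136 136 136 136 137 136
 136 136]
t7 175 [ 99 100  99  96  85  67  48  39  39  41  49  67  85  96  99  99  99  98
  99 100]
t7 186 [101  97  88  69  50  39  39  41  49  67  86  96  99  99 100 100  99  99
 100  98]
t7 198 [ 76  60  46  39  41  41  52  72  90  97  99  99  99  99  99  99 100  99
  98  98]
```

View pics/c4.png

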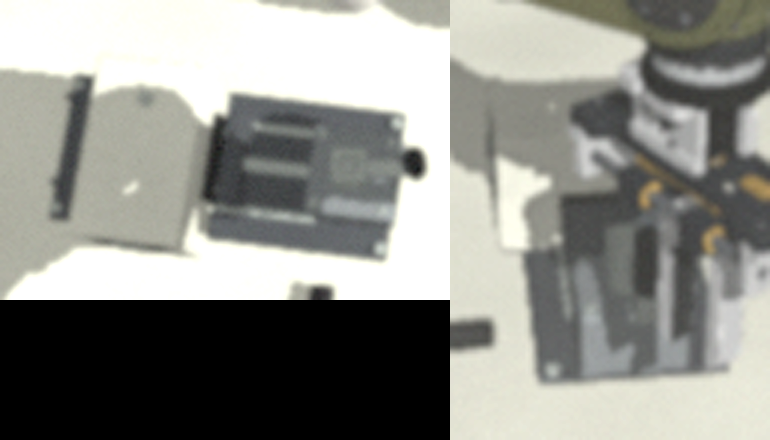

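The top view shows the pad bar hard against the case, the case at the fence and the crank hub on the shaft. The gripper blocks the side view, so I'll move it away to check the seat height.

```bash
python3 -m creep '[[-0.3,[-5,-2,0],0],[-0.3,[-10,-4,0],0],[-0.3,[-15,-6,0],0],[-0.3,[-20,-8,0],0],[-0.3,[-23,-9.6,0],0],[-0.3,[-23,-9.6,0],0],[-0.3,[-23,-9.6,0],0]]'
python3 - <<'E'
from h import *
b=shot('side','s5.png')
B=cv2.resize(b[110:220,195:275,::-1],(432,594),interpolation=cv2.INTER_CUBIC)
cv2.imwrite('pics/c5.png',cv2.convertScaleAbs(B,alpha=1.7))
for P in([561.9,-19.6,118],[561.9,-19.6,82],[559,-84,162],[559,-84,108],[559,-84,82]): print(np.round(proj('side',P),1),((np.array(proj('side',P))-[195,110])*5.4).round())
E
```

```text
clock: 21.15
eef_pos: [267.6, -372.2, 282.8]
eef_rot: [3.14, -0.0, 0.395]
wrist_force: [0.5, -0.2, -0.0]
finger_gap: 32.6
finger_force: 0.0
[239.4 168.5] [240. 316.]
[239.4 177.6] [240. 365.]
[243.7 167.8] [263. 312.]
[243.5 182.2] [262. 390.]
[243.4 188.9] [262. 426.]
```

View pics/c5.png

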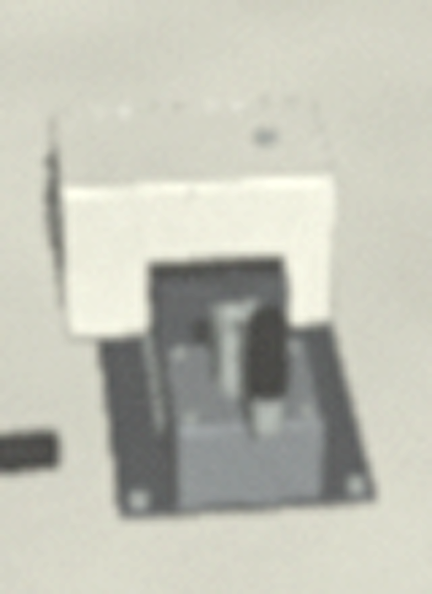

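The side view shows the crank upright. Its handle spans rows 305 to 398 and the foot ends near 435, matching the predicted home height. The case is tight between pad and fence, and the robot is clear.

```bash
python3 -c "
from cell import manip
print(manip.sign_off())"
```

```text
the job is handed in; nothing more can be done
None
```

The job is handed in with no verdict returned: the crank looked fully home on the shaft and released, and the coin case was held against the fence at an estimated 60–65 N (from handle force); a stray row added about 5° of winding (about 4 N) just before I let go.

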